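Free the reject bin's lock nut, whichever way it unscrews, and tip the rejects out

ROBOT

A 6-joint arm with a two-finger parallel gripper is mounted at the origin on the work surface. World frame = base frame: x ahead of the robot, y to its left, z up, the work surface at z = 0. Lengths are in m, angles in rad, forces in N, time in s.
With the tool pointing down it reaches from about 0.25 to 0.775 m from the base axis. Payload 4 kg.
Tool frame: the origin (TCP) lies on the centre line of the jaws, within the pads' length; the fingertips stand 14 mm ahead of it and the grasp point (between the pads) lies 5 mm behind it (robot.tcp_to_tips is the distance from the TCP to the fingertips, in m); z points along the fingers, y is the line along which they close (so a half turn about z gives the same grasp; the last joint's range is limited). The gripper opens to 94 mm and grips with 3 to 60 N. Pads are 16 mm wide; open, the fingers measure 119 mm over their backs; the gripper's body (75 mm by 177 mm) begins 78 mm behind the grasp point.
Start: joints at [1.059, 0.087, 1.371, -0, 1.684, -0.103], TCP at [0.219, 0.505, 0.22] pointing down, gripper open.
Joint ranges: [-3.1, 3.1], [-0.76, 2.03], [0.27, 2.55], [-1.08, 4.22], [0.17, 2.65], [-2.57, 2.57]. Speed limits (rad/s): [2.79, 2.79, 3.14, 3.14, 3.14, 3.14].

INTERFACE

Orientations are given as [roll, pitch, yaw] about the fixed x, y, z axes, in that order (R = Rz(yaw) Ry(pitch) Rx(roll)).
In Python, from bench import robot gives the robot as it stands.
- The arm moves only by the tool carry_out, never from a script. Its argument "increments" is a list of rows, each a list of 3 entries, a list of its own where there are three numbers: the closure in counts, from 0 (fully open) to 255 (shut), then the shift along the tool's x, y, z in mm, then the turn about the tool's z in degrees. In form: [[fingers, [dx, dy, dz], twist], ...]. A call has 1 to 8 rows; each row shifts and turns the commanded pose from where the row before left it, along the tool's axes as they then stand; what a row does not reach is not made up. A row lasts 1/10 s, in which the tool goes at most 50 mm and 8.59 degrees, less where a joint would pass 70% of its speed; a pose out of reach is approached as far as the arm can. A call with a gripper value outside its range is refused whole. The fingers move at their own pace and stop on an object; the grip force is fixed at half the most. Time passes only in rows, so rows that do not move let the fingers close. It gives the time, the measured TCP pose, the force, the opening and the grip force at its end, in the units of the state.
- robot.get_obs(): the state, without advancing time (a new reading comes with each control period).
- robot.snapshot(name): name is "scene" or "top" or "wrist"; returns the picture (420x560x3 uint8, blue, green, red); there is no depth.
- robot.get_calibration(name): a dict with "vfov" (degrees; the focal length in pixels is half the picture's height over the tangent of half this angle, whatever the lens; pixels are square), "cx", "cy" (the principal point, pixels), "T" (4x4, takes a point from camera to world coordinates). Camera axes: x right, y down, z forward; pixel columns grow to the right and rows downward; lengths in m; the calibration is good to about 2 mm. A picture is of the moment at which its call begins: read the wrist's pose just before it. get_calibration takes no time and is no camera call; for the wrist camera it gives the pose at the moment of the call.
- robot.close_job(): hands the job in; it is judged then, once.
The state is a dict: "time": time; "joint_positions": joint angles; "qvel": joint speeds; "joint_torque": joint torques, N m; "tool_pos": TCP position; "ee_rot": TCP orientation; "wrist_force": force on the tool from outside, world axes, zero at the start; "wrist_torque": the same for the moment, N m; "width": finger opening in m; "finger_force": force on a finger pad.
Only numpy, scipy, OpenCV 4.12 (cv2) and the standard library are available. Lean on these libraries where they do the work, as an engineer would, in place of code of your own. Each camera call takes 0.05 s, during which the arm holds its last target. There are 200 camera calls.

TASK

Empty the tilting reject bin: its lock nut may be right- or left-hand threaded, so feel which way it gives without forcing it the tight way, and turn it by its lever about a quarter turn, fully loose. Then tip the bin by its handle bar until all three rejected caps have slid into the tray in front, and let the bin come back home, leaving the nut loose and the other things on the bench undisturbed.

Things in the scene. Friction and masses are not known exactly. Their poses are not given: they have to be found in the camera images.
- bracket: dark steel bracket bolted to the bench, carrying bin, tray and lock post; it never moves. Origin on the bench surface straight below the middle of the bin's hinge; its x points from the bin towards the tray (the way the bin tips, roughly away from the robot), y towards the lock post, z up. Base plate 150 x 300 x 6 mm, x from -135 to 15 mm, y from -125 to 175 mm
- bin_hinge (a point): middle of the bin's hinge axis, 90 mm above the bench; the axis runs along the bracket's y
- bin (a joint): tip angle of the bin (rad): 0 = home, resting on the bracket; grows as it tips forward over the tray, end stop at 1.45. A light spring and its weight bring it home by itself when let go. Tipping takes about 2 to 8 N at the bar. It is locked while the nut's toe is over its side tab. The rejects slide out by about 1.35
- bin_bar (a point): middle of the bin's level steel handle bar, 12 mm thick, 120 mm long along y, an upright at each end (free opening below it 100 mm wide, 58 mm high, down to the rear rim). At home 90 mm behind the hinge (bracket -x) and 125 mm above it, straight above the rear wall; it swings with the bin at a radius of 154 mm and can be pushed from behind
- nut_axis (a point): vertical axis of the lock nut, at its lever's height: 50 mm behind the hinge, 105 mm to the bracket's +y, 165 mm above the bench. The nut is a steel hub, 36 mm in diameter, on a post, with a 38 mm clamping toe on one side (over the bin's side tab when locked) and the lever opposite; it turns in place
- nut_grip (a point): point on the axis of the lever's upright round grip, 65 mm from the nut's axis, 189 mm above the bench; the grip is 16 mm in diameter and runs from 161 to 213 mm above the bench
- nut (a joint): angle of the lock nut (rad), + anticlockwise from above; 0 = lever along the bracket's +y. Starts clamped within 0.06 of 0. Right- or left-hand thread, nothing shows which: the tight way it stops hard after 0.03 to 0.25 rad (over 50 N on the nut breaks it); the loosening way it turns on against a steady 2 to 4 N at the grip to an end stop at 1.65. Beyond 1.2 it is loose
- tray: open galvanised tray on the bench in front of the bin, 170 (x) x 200 (y) x 50 mm, 4 mm walls, fixed; origin at the centre of its underside, axes as the bracket's
- bin_rear (a point): middle of the galvanised bin's rear rim: at home 90 mm behind the hinge and 60 mm above it, 150 mm above the bench. The bin is open-topped, 120 mm wide; floor level with the hinge from 90 to 20 mm behind it, then a chute sloping up forward at 0.55 rad
- reject0: one of three identical rejected teal plastic caps in the bin, 30 mm in diameter, 18 mm high, 12 g; origin at the centre of its underside
- reject1: one of three identical rejected teal plastic caps in the bin, 30 mm in diameter, 18 mm high, 12 g; origin at the centre of its underside
- reject2: one of three identical rejected teal plastic caps in the bin, 30 mm in diameter, 18 mm high, 12 g; origin at the centre of its underside
- micrometer: brass outside micrometer lying flat, about 125 mm long, 18 mm high; origin under its U frame, long axis along its x. Bystander, to be left alone
- bottle: smoked glass sample bottle, 52 mm in diameter, 135 mm high, standing; origin at the centre of its foot. Bystander, to be left alone
- drop_weight: turned steel drop weight with a neck and knob, 44 mm in diameter, 72 mm high, 0.5 kg; origin at the centre of its foot. Bystander, to be left alone
- cracked_cap: a cracked teal cap, same size as the rejects, lying on the bench; origin at the centre of its underside. Bystander, to be left alone

How it is judged:
By the outcome, as a careful person would: the job done as asked, in the order asked, and still so for the second after the job is handed in, with the robot touching nothing.
It also fails if it takes over 72 s, if anything falls off the work surface, if the arm or the gripper's body presses on something with over 40 N, if the wrist force passes 120 N, or if a joint passes its speed limit or range.

## Working session

There is one attempt and no reset: what is moved stays moved. The work goes in short steps, Python scripts to look and compute and a tool call to move; the robot and the scene stay as the last step left them, time stands still between calls to the robot, and variables do not carry over. Pictures are saved under pics/ and viewed, at most 10 in all, crops included, and the job is handed in when it is done.

Besides the shell and the picture viewer there is one more tool, called after ">>>" by a JSON object that holds its "name" and its "arguments", one argument or row to a line. carry_out: Moves the arm, as the interface text tells. Its arguments: {"type":"object","properties":{"increments":{"type":"array","items":{"type":"array"}}},"required":["increments"]}

```bash
mkdir -p pics
cat > h.py <<'E'
import numpy as np, cv2
from bench import robot
def ray(c,u,v,h):
    f=210/np.tan(np.radians(c['vfov'])/2);T=np.array(c['T'])
    d=T[:3,:3]@np.array([(u-c['cx'])/f,(v-c['cy'])/f,1]);o=T[:3,3]
    return o+d*(h-o[2])/d[2]
def proj(c,p):
    f=210/np.tan(np.radians(c['vfov'])/2);T=np.array(c['T'])
    q=T[:3,:3].T@(np.array(p)-T[:3,3]);return q[:2]/q[2]*f+[c['cx'],c['cy']]
E
python3 - <<'E'
from h import *
o=robot.get_obs();print({k:np.round(v,3) for k,v in o.items()})
for n in ('scene','top'):
    cv2.imwrite(f'pics/{n}0.png',robot.snapshot(n));c=robot.get_calibration(n);print(n,c['vfov'],c['cx'],c['cy'],np.round(c['T'],3).tolist())
E
```

```text
{'time': np.float64(0.0), 'joint_positions': array([ 1.059,  0.088,  1.372,  0.   ,  1.684, -0.103]), 'qvel': array([-0.003, -0.001, -0.001, -0.   ,  0.002,  0.001]), 'joint_torque': array([ 1.0000e-03, -3.4017e+01, -3.0243e+01,  7.2000e-02,  3.3000e-02,
       -0.0000e+00]), 'tool_pos': array([0.218, 0.504, 0.218]), 'ee_rot': array([-3.139, -0.   ,  2.733]), 'wrist_force': array([-0.43 , -0.671,  0.242]), 'wrist_torque': array([-0.013, -0.003,  0.009]), 'finger_force': np.float64(0.0), 'width': np.float64(0.094)}
scene 47.49709679330585 274.610372770901 212.2556187338263 [[0.177, 0.737, -0.652, 1.256], [0.984, -0.145, 0.104, -0.163], [-0.018, -0.66, -0.751, 0.939], [0.0, 0.0, 0.0, 1.0]]
top 47.17073048696127 279.6899655830487 210.19071875064935 [[-0.014, -0.983, 0.182, 0.341], [-1.0, 0.013, -0.008, -0.021], [0.006, -0.182, -0.983, 1.464], [0.0, 0.0, 0.0, 1.0]]
```

View pics/scene0.png

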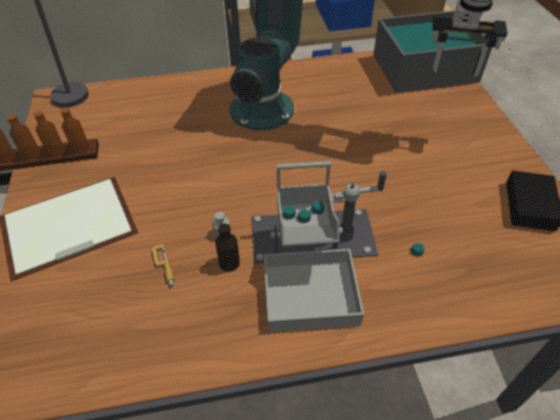

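View pics/top0.png

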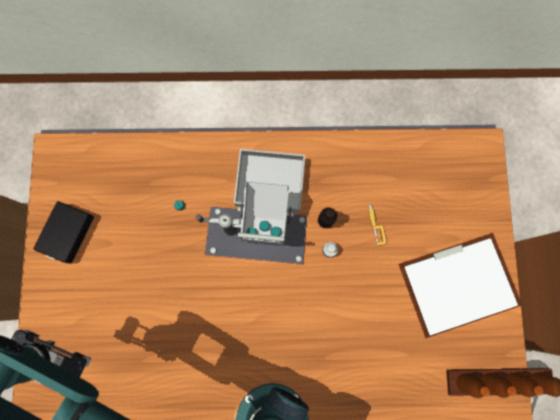

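The scene view shows the bin at about (305,215), its bar at (303,165), the nut at (351,190) and the grip at (382,180). In the top view the nut is at (225,221) and the grip at (200,218). I'll zoom in on both.

Run:
```python
from h import *
a=cv2.imread('pics/scene0.png')[140:340,200:400];b=cv2.imread('pics/top0.png')[135:285,170:370]
b=cv2.resize(b,None,fx=4,fy=4,interpolation=cv2.INTER_CUBIC)
a=cv2.resize(a,None,fx=3,fy=3,interpolation=cv2.INTER_CUBIC)
cv2.imwrite('pics/a.png',a);cv2.imwrite('pics/b.png',b)
```

```text
(no output)
```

View pics/b.png

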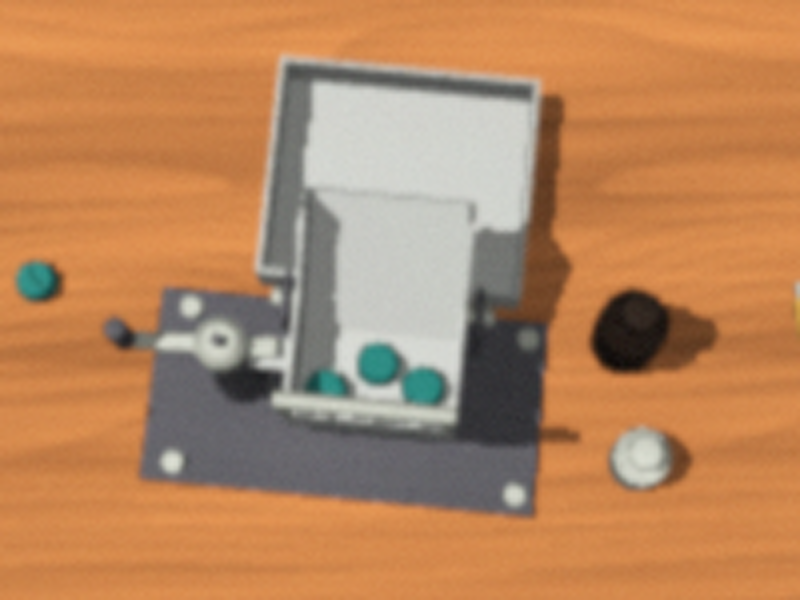

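View pics/a.png

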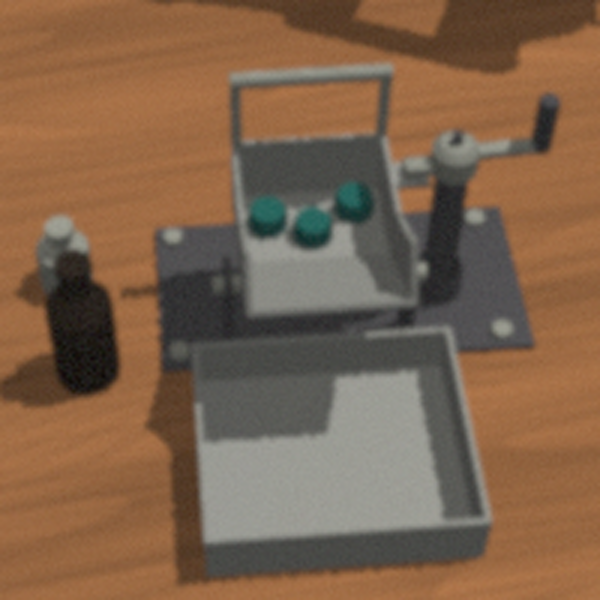

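The top crop shows the plate corners at (165,288), (140,480), (533,516) and (547,325), the grip top at (115,325), and the bar from (275,398) to (458,416). The scene crop shows the grip top at (549,100) and the bar from (232,77) to (391,69).

Run:
```python
from h import *
c=robot.get_calibration('top');s=robot.get_calibration('scene')
T=lambda u,v,h:ray(c,170+u/4,135+v/4,h)
S=lambda u,v,h:ray(s,200+u/3,140+v/3,h)
B=np.array([[15,175],[-135,175],[-135,-125],[15,-125]])/1000
for nm,W in (('top',[T(*p,.006)[:2] for p in((165,288),(140,480),(533,516),(547,325))]),('scene',[S(*p,.006)[:2] for p in ((533,344),(500,207),(157,230),(165,369))])):
    W=np.array(W)
    b=B-B.mean(0);w=W-W.mean(0);H=(b[:,0]+1j*b[:,1]).conj()@(w[:,0]+1j*w[:,1])
    a=np.angle(H);R=np.array([[np.cos(a),-np.sin(a)],[np.sin(a),np.cos(a)]]);t=W.mean(0)-R@B.mean(0)
    print(nm,'yaw',a,'t',t,'res',np.round((B@R.T+t-W)*1000,1).tolist(),abs(H)/(b**2).sum())
    for n,p in dict(nut=(-.05,.105),grip0=(-.05,.17),bar=(-.09,0),barL=(-.09,.06),barR=(-.09,-.06)).items(): print(n,R@p+t)
print('grip top',T(116,325,.213),S(549,98,.213)); print('bar T',T(275,398,.221),T(458,416,.221),'S',S(232,77,.219),S(391,69,.219))
print('others',T(630,330,.08),T(640,455,.04),T(37,281,.018))
```

```text
top yaw -0.10754408907531564 t [0.59168892 0.00787534] res [[0.8, 2.0], [-0.6, 0.9], [-1.6, -0.5], [1.4, -2.4]] 0.9893176465688103
nut [0.55324816 0.11763557]
grip0 [0.56022506 0.18226004]
bar [0.50220888 0.01753566]
barL [0.50864909 0.07718902]
barR [ 0.49576866 -0.0421177 ]
scene yaw -0.10808750617166259 t [0.59564114 0.01445973] res [[2.0, 2.8], [-1.1, 0.5], [-2.2, -1.1], [1.4, -2.2]] 0.9865495135669454
nut [0.55726003 0.12424083]
grip0 [0.56427205 0.18886151]
bar [0.50616636 0.02416868]
barL [0.51263899 0.08381853]
barR [ 0.49969373 -0.03548118]
grip top [0.55997299 0.18200536 0.213     ] [0.55874719 0.18772631 0.213     ]
bar T [0.50902081 0.07658715 0.221     ] [ 0.49565229 -0.04226876  0.221     ] S [ 0.49836919 -0.03431192  0.219     ] [0.51282023 0.08164055 0.219     ]
others [ 0.57460119 -0.17125922  0.08      ] [ 0.48720441 -0.18000762  0.04      ] [0.62899432 0.27451492 0.018     ]
```

>>> {"name": "carry_out", "arguments": {
  "increments": [
    [0, [0, 0, -10], 8.5],
    [0, [0, 0, -10], 8.5],
    [0, [0, 0, -10], 8.5],
    [0, [0, 0, -10], 8.5],
    [0, [0, 0, -10], 8.5],
    [0, [0, 0, -5], 8.5],
    [0, [0, 0, 0], 8.5],
    [0, [0, 0, 0], 8.5]
  ]
}}

```text
time: 0.9
tool_pos: [0.2186, 0.5046, 0.2742]
ee_rot: [-3.141, 0.0, 1.54]
wrist_force: [0.2, 0.0, 0.1]
width: 0.0936
finger_force: 0.0
```

```bash
cat >> h.py <<'E'
from scipy.spatial.transform import Rotation as Ro
def goto(p,yaw=None):
    o=robot.get_obs();R=Ro.from_euler('xyz',o['ee_rot']).as_matrix()
    print('pos',np.round(o['tool_pos'],4),'rot',np.round(o['ee_rot'],3),'F',np.round(o['wrist_force'],1),'w',round(float(o['width']),4),'t',float(o['time']))
    print('tool mm',np.round(R.T@(np.array(p)-o['tool_pos'])*1000,1),'twist',None if yaw is None else np.degrees(o['ee_rot'][2]-yaw))
E
python3 -c "
from h import *
goto((.561,.185,.27),1.463)"
```

```text
pos [0.2186 0.5046 0.2742] rot [-3.141  0.     1.54 ] F [0.2 0.  0.1] w 0.0936 t 0.9
tool mm [-308.8  352.1    4.2] twist 4.401662698224663
```

>>> {"name": "carry_out", "arguments": {
  "increments": [
    [0, [-31, 35, 0], 0],
    [0, [-31, 35, 0], 0],
    [0, [-31, 35, 0], 0],
    [0, [-31, 35, 0], 0],
    [0, [-31, 35, 0], 0],
    [0, [-31, 35, 0], 0],
    [0, [-31, 35, 0], 0],
    [0, [-10, 12, -20], 4.4]
  ]
}}

```text
time: 1.7
tool_pos: [0.4712, 0.2675, 0.2903]
ee_rot: [-3.135, 0.005, 1.462]
wrist_force: [-0.5, 1.0, 0.4]
width: 0.0942
finger_force: 0.0
```

Run:
```python
from h import *
goto((.561,.185,.27),1.463)
c=robot.get_calibration('wrist');cv2.imwrite('pics/w1.png',robot.snapshot('wrist'))
np.save('w1.npy',c,allow_pickle=True)
print(proj(c,(.561,.185,.213)),proj(c,(.555,.121,.165)),np.round(c['T'],3).tolist())
```

```text
pos [0.4712 0.2675 0.2903] rot [-3.135  0.005  1.462] F [-0.5  1.   0.4] w 0.0942 t 1.7
tool mm [-72.2  98.3  20.1] twist -0.03719705883310721
[394.47498627 306.21242663] [373.28701426 336.85259662] [[0.994, -0.104, -0.034, 0.481], [-0.11, -0.96, -0.257, 0.342], [-0.006, 0.259, -0.966, 0.455], [0.0, 0.0, 0.0, 1.0]]
```

View pics/w1.png

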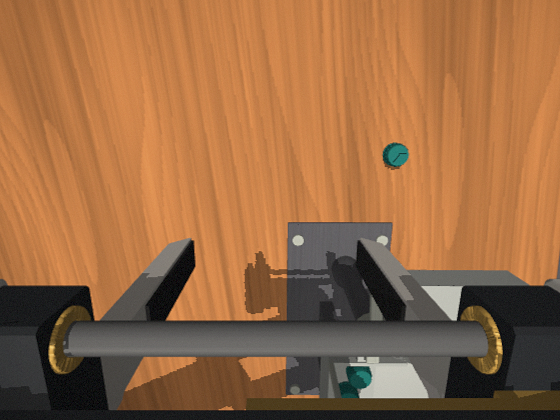

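The wrist view shows the plate's +y corners at (288,223) and (391,223). The right finger hides the grip. I'll use those corners to refine the pose.

Run:
```python
from h import *
c=np.load('w1.npy',allow_pickle=True).item()
r=ray(c,288,223,.006)[:2];f=ray(c,391,223,.006)[:2];print(r,f,np.linalg.norm(f-r),np.arctan2(*(f-r)[::-1]))
a=-.108;R=np.array([[np.cos(a),-np.sin(a)],[np.sin(a),np.cos(a)]])
for t in (r-R@[-.135,.175],f-R@[.015,.175]): print('t',t,'grip',t+R@[-.05,.17],'nut',t+R@[-.05,.105])
```

```text
[0.48128339 0.19993481] [0.62669593 0.18415766] 0.14626593992810222 -0.1080765032692587
t [0.59663355 0.01140275] grip [0.5652492  0.18580178] nut [0.55824284 0.12118049]
t [0.59292004 0.01179412] grip [0.56153569 0.18619315] nut [0.55452933 0.12157186]
```

```bash
python3 -c "
from h import *
goto((.5625,.186,.195),1.463)"
```

```text
pos [0.4734 0.2678 0.2958] rot [3.139e+00 1.000e-03 1.458e+00] F [ 1.6 -1.1  2. ] w 0.0941 t 1.75
tool mm [-71.2  97.5 101.1] twist -0.2713013511310871
```

>>> {"name": "carry_out", "arguments": {
  "increments": [
    [0, [-24, 32, 0], 0],
    [0, [-24, 32, 0], 0],
    [0, [-23, 33, 0], 0],
    [0, [0, 0, 0], 0],
    [0, [0, 0, 35], 0],
    [0, [0, 0, 35], 0],
    [0, [0, 0, 30], 0],
    [0, [0, 0, 0], 0]
  ]
}}

```text
time: 2.55
tool_pos: [0.5553, 0.1914, 0.1884]
ee_rot: [-3.13, 0.003, 1.471]
wrist_force: [0.3, -0.5, -0.3]
width: 0.0941
finger_force: 0.0
```

Run:
```python
from h import *
goto((.5625,.186,.195),1.463)
c=robot.get_calibration('wrist');cv2.imwrite('pics/w2.png',robot.snapshot('wrist'))
print(proj(c,(.5625,.186,.213)))
```

```text
pos [0.5553 0.1914 0.1884] rot [-3.130e+00  3.000e-03  1.471e+00] F [ 0.3 -0.5 -0.3] w 0.0941 t 2.55
tool mm [-4.7  7.6 -6.6] twist 0.4819324636818474
[289.35004086 295.9367714 ]
```

View pics/w2.png

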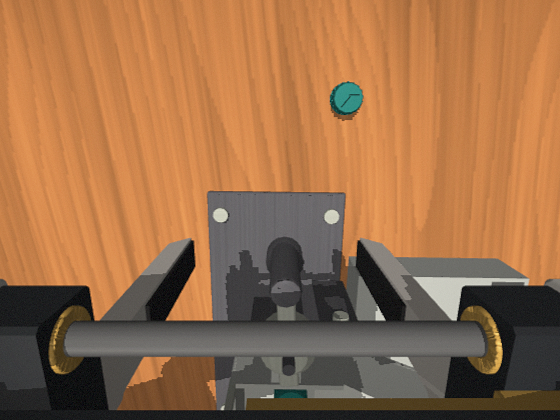

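The grip top shows at (286,290), close to the predicted (289,296), and lies between the fingers. I'll centre on it and close partway to make a cage.

>>> {"name": "carry_out", "arguments": {
  "increments": [
    [0, [-5, 7, -4], 0],
    [100, [0, 0, 0], 0],
    [185, [0, 0, 0], 0],
    [185, [0, 0, 0], 0],
    [185, [0, 0, 0], 0],
    [185, [0, 0, 0], 0],
    [185, [0, 0, 0], 0],
    [185, [0, 0, 0], 0]
  ]
}}

```text
time: 3.4
tool_pos: [0.5656, 0.1852, 0.1984]
ee_rot: [-3.141, -0.0, 1.469]
wrist_force: [-0.4, -0.2, -0.1]
width: 0.0417
finger_force: 0.0
```

```bash
python3 -c "
from h import *
goto((.5625,.186,.195),1.463);print(robot.get_obs()['finger_force'])"
```

```text
pos [0.5656 0.1852 0.1984] rot [-3.141 -0.     1.469] F [-0.4 -0.2 -0.1] w 0.0417 t 3.4
tool mm [ 0.4 -3.2  3.4] twist 0.35546202762451495
0.0
```

>>> {"name": "carry_out", "arguments": {
  "increments": [
    [185, [0, -3, 0], 0],
    [185, [0, 0, 3], 0],
    [185, [0, 0, 0], 0],
    [185, [0, 0, 0], 0]
  ]
}}

```text
time: 3.8
tool_pos: [0.5626, 0.1855, 0.1952]
ee_rot: [-3.141, 0.0, 1.469]
wrist_force: [-0.1, 0.0, -0.2]
width: 0.0258
finger_force: 0.0
```

>>> {"name": "carry_out", "arguments": {
  "increments": [
    [185, [0, 2, 0], 0],
    [185, [0, 2, 0], 0],
    [185, [0, 1, 0], 0]
  ]
}}

```text
time: 4.1
tool_pos: [0.5672, 0.1854, 0.1955]
ee_rot: [-3.14, -0.001, 1.47]
wrist_force: [-2.0, 2.3, 1.2]
width: 0.026
finger_force: 1.5
```

>>> {"name": "carry_out", "arguments": {
  "increments": [
    [185, [0, 1, 0], 0],
    [185, [0, 0, 0], 0]
  ]
}}

```text
time: 4.3
tool_pos: [0.5685, 0.1854, 0.1955]
ee_rot: [-3.141, -0.001, 1.47]
wrist_force: [-2.4, 1.3, 0.5]
width: 0.0257
finger_force: 1.5
```

>>> {"name": "carry_out", "arguments": {
  "increments": [
    [185, [0, 1, 0], 0],
    [185, [0, 0, 0], 0]
  ]
}}

```text
time: 4.5
tool_pos: [0.5696, 0.1851, 0.1955]
ee_rot: [-3.141, -0.0, 1.469]
wrist_force: [-2.4, 3.2, 2.0]
width: 0.0257
finger_force: 1.4
```

>>> {"name": "carry_out", "arguments": {
  "increments": [
    [185, [0, 1, 0], 0],
    [185, [0, 0, 0], 0]
  ]
}}

```text
time: 4.7
tool_pos: [0.5707, 0.1848, 0.1954]
ee_rot: [-3.142, -0.0, 1.469]
wrist_force: [-2.1, 3.1, 0.2]
width: 0.026
finger_force: 1.4
```

>>> {"name": "carry_out", "arguments": {
  "increments": [
    [185, [0, 1, 0], 0],
    [185, [0, 1, 0], 0]
  ]
}}

```text
time: 4.9
tool_pos: [0.5726, 0.1846, 0.1954]
ee_rot: [-3.141, -0.0, 1.469]
wrist_force: [-3.4, 2.5, 0.6]
width: 0.0259
finger_force: 1.5
```

>>> {"name": "carry_out", "arguments": {
  "increments": [
    [185, [0, 1, 0], 0],
    [185, [0, 1, 0], 0]
  ]
}}

```text
time: 5.1
tool_pos: [0.5747, 0.1843, 0.1954]
ee_rot: [-3.141, -0.0, 1.469]
wrist_force: [-3.2, 2.1, 0.3]
width: 0.0259
finger_force: 1.5
```

>>> {"name": "carry_out", "arguments": {
  "increments": [
    [185, [0, 1, 0], 0],
    [185, [0, 1, 0], 0]
  ]
}}

```text
time: 5.3
tool_pos: [0.5767, 0.1841, 0.1954]
ee_rot: [-3.142, -0.0, 1.469]
wrist_force: [-2.3, 3.3, -0.3]
width: 0.026
finger_force: 1.4
```

>>> {"name": "carry_out", "arguments": {
  "increments": [
    [185, [0, 1, 0], 0],
    [185, [0, 1, 0], 0]
  ]
}}

```text
time: 5.5
tool_pos: [0.5787, 0.1839, 0.1954]
ee_rot: [-3.142, 0.0, 1.469]
wrist_force: [-2.3, 1.9, 0.1]
width: 0.0261
finger_force: 1.4
```

>>> {"name": "carry_out", "arguments": {
  "increments": [
    [185, [0, 1, 0], 0],
    [185, [0, 1, 0], 0]
  ]
}}

```text
time: 5.7
tool_pos: [0.5807, 0.1836, 0.1954]
ee_rot: [-3.142, 0.0, 1.469]
wrist_force: [-2.5, 1.9, 0.5]
width: 0.0259
finger_force: 1.4
```

>>> {"name": "carry_out", "arguments": {
  "increments": [
    [185, [0, 1, 0], 0],
    [185, [0, 1, 0], 0]
  ]
}}

```text
time: 5.9
tool_pos: [0.5826, 0.1832, 0.1954]
ee_rot: [-3.141, 0.001, 1.469]
wrist_force: [-3.6, 0.7, 0.5]
width: 0.0262
finger_force: 1.4
```

>>> {"name": "carry_out", "arguments": {
  "increments": [
    [185, [0, 1, 0], 0],
    [185, [0, 1, 0], 0]
  ]
}}

```text
time: 6.1
tool_pos: [0.5846, 0.1828, 0.1954]
ee_rot: [-3.141, 0.001, 1.469]
wrist_force: [-3.3, -0.0, -0.3]
width: 0.0261
finger_force: 1.5
```

>>> {"name": "carry_out", "arguments": {
  "increments": [
    [185, [0, 1, 0], 0],
    [185, [0, 1, 0], 0]
  ]
}}

```text
time: 6.3
tool_pos: [0.5865, 0.1823, 0.1954]
ee_rot: [-3.141, 0.001, 1.469]
wrist_force: [-2.9, -1.8, -0.0]
width: 0.0263
finger_force: 1.7
```

The nut turned well past 0.25 rad at a steady 2–3 N, so it loosens clockwise. Next I align the tool with the lever and follow the arc.

>>> {"name": "carry_out", "arguments": {
  "increments": [
    [185, [-0.7, 0, 0], 8.3],
    [185, [-0.7, 0, 0], 8.3],
    [185, [0, 0, 0], 0],
    [185, [-0.6, 4.5, 0], 4],
    [185, [-0.6, 4.5, 0], 4],
    [185, [-0.6, 4.5, 0], 4]
  ]
}}

```text
time: 6.9
tool_pos: [0.5975, 0.1746, 0.1956]
ee_rot: [-3.141, -0.001, 0.971]
wrist_force: [-3.4, 1.4, 0.6]
width: 0.026
finger_force: 1.6
```

```bash
cat >> h.py <<'E'
def nut():
    o=robot.get_obs();R=Ro.from_euler('xyz',o['ee_rot']).as_matrix()
    g=o['tool_pos']-R[:,1]*.005;d=g[:2]-[.5556,.1214]
    th=np.arctan2(d[1],d[0])-(np.pi/2-.108)
    print('th',th,'r',np.hypot(*d),'yaw-ref',o['ee_rot'][2]-1.463,'Ftool',R.T@o['wrist_force'],o['finger_force'],o['time'])
E
python3 -c "
from h import *
nut()"
```

```text
th -0.4860628272069921 r 0.06754932701163449 yaw-ref -0.49176487630108645 Ftool [-0.71387314 -3.59462167 -0.60283485] 1.577228419482708 6.9
```

>>> {"name": "carry_out", "arguments": {
  "increments": [
    [185, [-0.9, 6.8, 0], 6],
    [185, [-0.9, 6.8, 0], 6],
    [185, [-0.9, 6.8, 0], 6],
    [185, [-0.9, 6.8, 0], 6],
    [185, [-0.9, 6.8, 0], 6],
    [185, [-0.9, 6.8, 0], 6],
    [185, [0, 0, 0], 0]
  ]
}}

```text
time: 7.6
tool_pos: [0.6208, 0.1403, 0.1957]
ee_rot: [-3.141, -0.003, 0.344]
wrist_force: [-0.3, 0.5, -0.8]
width: 0.0259
finger_force: 0.5
```

```bash
python3 -c "
from h import *
nut()"
```

```text
th -1.1072355889223249 r 0.06777054224871049 yaw-ref -1.118736287857908 Ftool [-0.08106871 -0.60589898  0.77990303] 0.5342274159193039 7.6
```

>>> {"name": "carry_out", "arguments": {
  "increments": [
    [185, [-0.9, 6.8, 0], 6],
    [185, [-0.9, 6.8, 0], 6],
    [185, [-0.7, 5.6, 0], 5],
    [185, [-0.7, 5.6, 0], 5]
  ]
}}

```text
time: 8.0
tool_pos: [0.623, 0.1166, 0.1958]
ee_rot: [-3.139, -0.004, -0.04]
wrist_force: [2.4, 4.4, -1.5]
width: 0.0261
finger_force: 1.9
```

```bash
python3 -c "
from h import *
nut()"
```

```text
th -1.4595958360008363 r 0.0675876843813128 yaw-ref -1.5031323387922395 Ftool [ 2.20657277 -4.46798238  1.5021346 ] 1.9190852344036102 8.0
```

>>> {"name": "carry_out", "arguments": {
  "increments": [
    [185, [0, -4, 0], 2],
    [185, [0, 0, 0], 2],
    [185, [0, 0, -35], 0],
    [185, [0, 0, -45], 0],
    [255, [-40, 28, 0], 0],
    [255, [-40, 28, 0], 0],
    [255, [-40, 28, 0], 0],
    [255, [0, 0, 0], 0]
  ]
}}

```text
time: 8.8
tool_pos: [0.4891, 0.0473, 0.2759]
ee_rot: [3.14, -0.0, -0.111]
wrist_force: [0.1, 1.0, -0.6]
width: 0.0008
finger_force: 0.0
```

Run:
```python
from h import *
a=-.108;R=np.array([[np.cos(a),-np.sin(a)],[np.sin(a),np.cos(a)]])
p=R@[-.13,0]+[.594,.0115]
goto((*p,.217),-.108)
im=robot.snapshot('scene')[140:340,200:400];cv2.imwrite('pics/s3.png',cv2.resize(im,None,fx=3,fy=3,interpolation=cv2.INTER_CUBIC))
```

```text
pos [0.4891 0.0473 0.2759] rot [ 3.14  -0.    -0.111] F [ 0.1  1.  -0.6] w 0.0008 t 8.8
tool mm [-21.8  24.3  59. ] twist -0.1475927601042411
```

View pics/s3.png

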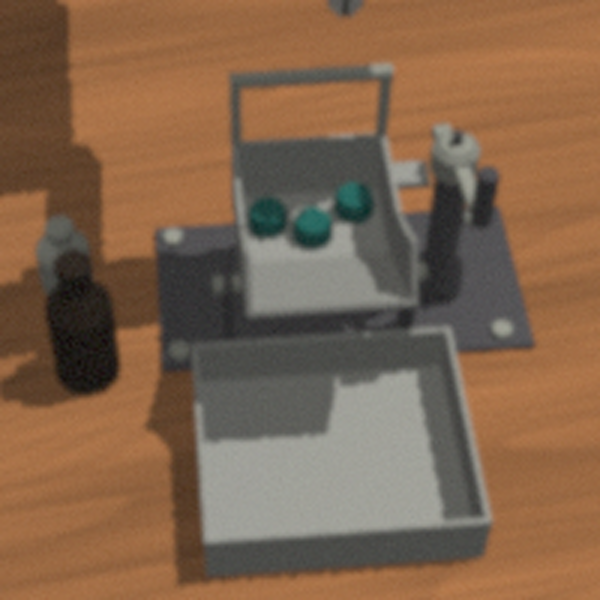

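The lever now points forward (grip at 485,195) and the toe is clear of the tab at (410,175), so the nut is loose. I'll move down behind the bar.

>>> {"name": "carry_out", "arguments": {
  "increments": [
    [255, [-22, 24, 0], 0],
    [255, [0, 0, 0], 0],
    [255, [0, 0, 30], 0],
    [255, [0, 0, 29], 0],
    [255, [0, 0, 0], 0],
    [255, [8, 0, 0], 0],
    [255, [5, 0, 0], 0],
    [255, [0, 0, 0], 0]
  ]
}}

```text
time: 9.65
tool_pos: [0.4834, 0.0264, 0.2182]
ee_rot: [-3.141, -0.003, -0.112]
wrist_force: [0.4, -0.5, 0.8]
width: 0.0007
finger_force: 0.0
```

>>> {"name": "carry_out", "arguments": {
  "increments": [
    [255, [4, 0, 0], 0],
    [255, [4, 0, 0], 0],
    [255, [4, 0, 0], 0],
    [255, [4, 0, 0], 0],
    [255, [0, 0, 0], 0]
  ]
}}

```text
time: 10.15
tool_pos: [0.4968, 0.0248, 0.2169]
ee_rot: [-3.141, 0.002, -0.112]
wrist_force: [-5.2, 0.0, 2.7]
width: 0.0003
finger_force: 2.1
```

```bash
cat >> h.py <<'E'
a=-.108;RB=np.array([[np.cos(a),-np.sin(a)],[np.sin(a),np.cos(a)]]);tB=np.array([.594,.0115])
def br():
    o=robot.get_obs();p=RB.T@(o['tool_pos'][:2]-tB);print('bracket xyz',p,o['tool_pos'][2],'F',RB.T@o['wrist_force'][:2],o['wrist_force'][2],'t',o['time'],'yaw',o['ee_rot'][2])
E
python3 -c "
from h import *
br()"
```

```text
bracket xyz [-0.09808408  0.0027163 ] 0.2168650556664685 F [-5.12494324 -0.55081446] 2.694616925435927 t 10.15 yaw -0.11200427346264075
```

>>> {"name": "carry_out", "arguments": {
  "increments": [
    [255, [6.6, 0, -4], 0],
    [255, [6.8, 0, -3.7], 0],
    [255, [6.9, 0, -3.3], 0],
    [255, [7.1, 0, -3], 0],
    [255, [7.2, 0, -2.6], 0],
    [255, [7.4, 0, -2.3], 0],
    [255, [7.5, 0, -1.9], 0],
    [255, [7.5, 0, -1.5], 0]
  ]
}}

```text
time: 10.95
tool_pos: [0.5547, 0.0182, 0.2388]
ee_rot: [-3.142, -0.0, -0.112]
wrist_force: [-1.9, 0.1, 2.3]
width: 0.0006
finger_force: 1.5
```

```bash
python3 -c "
from h import *
br()"
```

```text
bracket xyz [-0.03982849  0.00243444] 0.23879179519542676 F [-1.9478668  -0.08568989] 2.3153698993779708 t 10.95 yaw -0.11209884999891573
```

>>> {"name": "carry_out", "arguments": {
  "increments": [
    [255, [7.6, 0, -1.2], 0],
    [255, [7.6, 0, -0.8], 0],
    [255, [7.7, 0, -0.4], 0],
    [255, [7.7, 0, 0], 0],
    [255, [7.7, 0, 0.4], 0],
    [255, [7.6, 0, 0.8], 0],
    [255, [7.6, 0, 1.2], 0],
    [255, [7.5, 0, 1.5], 0]
  ]
}}

```text
time: 11.75
tool_pos: [0.6151, 0.0114, 0.2371]
ee_rot: [-3.142, 0.0, -0.112]
wrist_force: [-2.2, -0.1, 2.2]
width: 0.0007
finger_force: 1.2
```

```bash
python3 -c "
from h import *
br()"
```

```text
bracket xyz [0.02100956 0.00217449] 0.23707591469151876 F [-2.18936871 -0.29269446] 2.1798706150413265 t 11.75 yaw -0.11213111805023823
```

>>> {"name": "carry_out", "arguments": {
  "increments": [
    [255, [7.5, 0, 1.9], 0],
    [255, [7.4, 0, 2.3], 0],
    [255, [7.2, 0, 2.6], 0],
    [255, [7.1, 0, 3], 0],
    [255, [6.9, 0, 3.3], 0],
    [255, [6.8, 0, 3.7], 0],
    [255, [6.6, 0, 4], 0],
    [255, [6.4, 0, 4.3], 0]
  ]
}}

```text
time: 12.55
tool_pos: [0.6706, 0.0052, 0.2118]
ee_rot: [-3.142, 0.0, -0.112]
wrist_force: [-2.2, 0.6, 2.7]
width: 0.0005
finger_force: 1.2
```

```bash
python3 -c "
from h import *
br()"
```

```text
bracket xyz [0.07679459 0.00195142] 0.21176017322467955 F [-2.27511413  0.36189313] 2.6819370479569633 t 12.55 yaw -0.11207752360620504
```

>>> {"name": "carry_out", "arguments": {
  "increments": [
    [255, [6.2, 0, 4.6], 0],
    [255, [6, 0, 4.9], 0],
    [255, [5.5, 0, 5], 0],
    [255, [0, 0, 0], 0],
    [255, [0, 0, 0], 0],
    [255, [0, 0, 0], 0]
  ]
}}

```text
time: 13.15
tool_pos: [0.6867, 0.0032, 0.197]
ee_rot: [3.141, 0.003, -0.112]
wrist_force: [-5.0, -0.1, 0.4]
width: 0.0005
finger_force: 2.4
```

Run:
```python
from h import *
br()
im=robot.snapshot('scene')[140:340,200:400];cv2.imwrite('pics/s4.png',cv2.resize(im,None,fx=3,fy=3,interpolation=cv2.INTER_CUBIC))
```

```text
bracket xyz [0.09301588 0.00178368] 0.19704970992897 F [-4.91809803 -0.66924746] 0.3631014414007655 t 13.15 yaw -0.11215711805126682
```

View pics/s4.png

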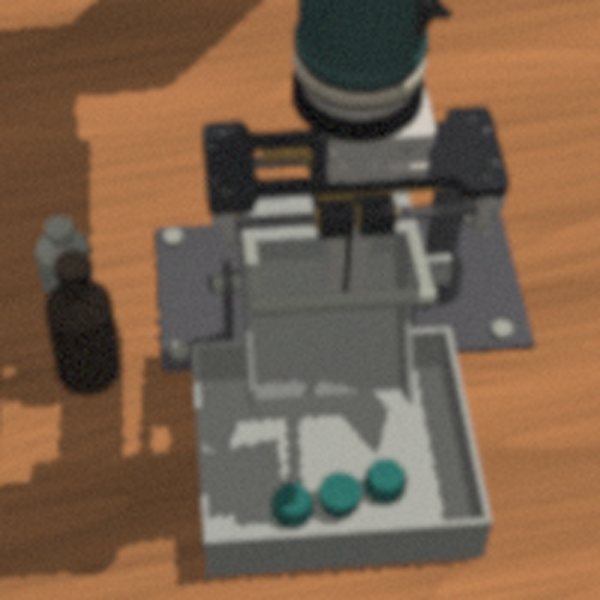

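All three caps are in the tray, at (292,503), (340,494) and (385,480). I'll bring the bar back along the same arc.

>>> {"name": "carry_out", "arguments": {
  "increments": [
    [255, [-5.5, 0, -5], 0],
    [255, [-6, 0, -4.9], 0],
    [255, [-6.2, 0, -4.6], 0],
    [255, [-6.4, 0, -4.3], 0],
    [255, [-6.6, 0, -4], 0],
    [255, [-6.8, 0, -3.7], 0],
    [255, [-6.9, 0, -3.3], 0],
    [255, [-7.1, 0, -3], 0]
  ]
}}

```text
time: 14.0
tool_pos: [0.636, 0.0092, 0.2309]
ee_rot: [-3.141, -0.001, -0.112]
wrist_force: [-3.6, -0.2, -2.6]
width: 0.0001
finger_force: 1.7
```

>>> {"name": "carry_out", "arguments": {
  "increments": [
    [255, [-7.2, 0, -2.6], 0],
    [255, [-7.4, 0, -2.3], 0],
    [255, [-7.5, 0, -1.9], 0],
    [255, [-7.5, 0, -1.5], 0],
    [255, [-7.6, 0, -1.2], 0],
    [255, [-7.6, 0, -0.8], 0],
    [255, [-7.7, 0, -0.4], 0],
    [255, [-7.7, 0, 0], 0]
  ]
}}

```text
time: 14.8
tool_pos: [0.5762, 0.0157, 0.2414]
ee_rot: [-3.142, -0.001, -0.112]
wrist_force: [-1.9, -0.1, -1.8]
width: 0.0003
finger_force: 1.0
```

```bash
python3 -c "
from h import *
br()"
```

```text
bracket xyz [-0.01818595  0.00229882] 0.2413962944186639 F [-1.91009668 -0.35092975] -1.840252622933064 t 14.8 yaw -0.11217719372879187
```

>>> {"name": "carry_out", "arguments": {
  "increments": [
    [255, [-7.7, 0, 0.4], 0],
    [255, [-7.6, 0, 0.8], 0],
    [255, [-7.6, 0, 1.2], 0],
    [255, [-7.5, 0, 1.5], 0],
    [255, [-7.5, 0, 1.9], 0],
    [255, [-7.4, 0, 2.3], 0],
    [255, [-7.2, 0, 2.6], 0],
    [255, [-7.1, 0, 3], 0]
  ]
}}

```text
time: 15.6
tool_pos: [0.5169, 0.0225, 0.2273]
ee_rot: [-3.141, -0.0, -0.112]
wrist_force: [-1.0, -0.1, -0.8]
width: 0.0006
finger_force: 0.7
```

>>> {"name": "carry_out", "arguments": {
  "increments": [
    [255, [-5, 0, 2.5], 0],
    [255, [-5, 0, 2.8], 0],
    [255, [-5, 0, 3], 0],
    [255, [-5, 0, 3], 0],
    [255, [-5, 0, 3], 0],
    [255, [-5, 0, 2], 0],
    [255, [-5, 0, 0], 0],
    [255, [0, 0, 0], 0]
  ]
}}

```text
time: 16.4
tool_pos: [0.4826, 0.0264, 0.2117]
ee_rot: [-3.141, -0.002, -0.112]
wrist_force: [0.4, -0.0, 0.3]
width: 0.0004
finger_force: 0.0
```

```bash
python3 -c "
from h import *
br()"
```

```text
bracket xyz [-0.11235646  0.00278017] 0.21172100851475642 F [ 0.39215666 -0.00769584] 0.311789337344888 t 16.4 yaw -0.11202041920827788
```

Contact is lost, so the bin should be home. I'll back off, rise and check.

>>> {"name": "carry_out", "arguments": {
  "increments": [
    [255, [-20, 0, 0], 0],
    [255, [-30, 0, 0], 0],
    [255, [-30, 0, 0], 0],
    [255, [0, 0, -40], 0],
    [255, [0, 0, -40], 0],
    [255, [0, 0, 0], 0],
    [255, [0, 0, 0], 0],
    [255, [0, 0, 0], 0]
  ]
}}

```text
time: 17.2
tool_pos: [0.4031, 0.0353, 0.2904]
ee_rot: [-3.142, 0.001, -0.112]
wrist_force: [-0.9, 0.4, -1.1]
width: 0.0003
finger_force: 0.0
```

Run:
```python
from h import *
br()
im=robot.snapshot('scene')[140:340,140:440];cv2.imwrite('pics/s5.png',cv2.resize(im,None,fx=2.6,fy=2.6,interpolation=cv2.INTER_CUBIC))
```

```text
bracket xyz [-0.19237828  0.00303539] 0.29038254754162224 F [-0.98545783  0.33606501] -1.0663232505001945 t 17.2 yaw -0.11214653108259753
```

View pics/s5.png

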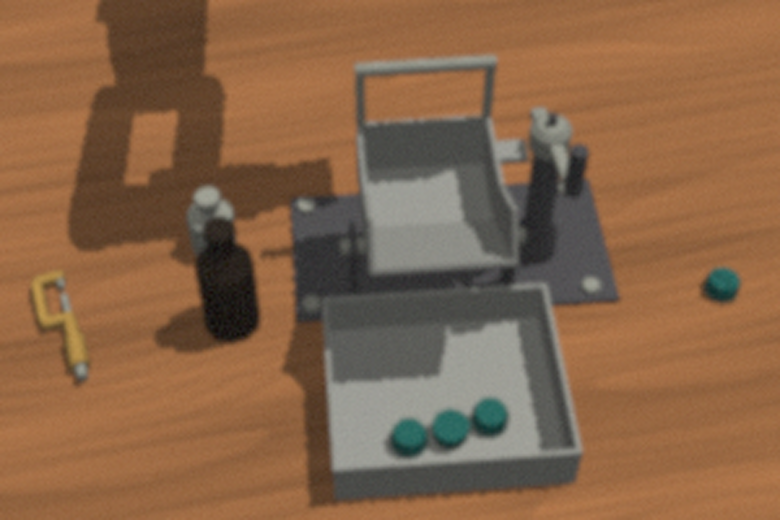

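The bin is home with its bar at (425,65), and it is empty. The three caps are in the tray near (450,425), the nut is loose, and the other items are where they were.

```bash
python3 -c "
from h import *
print(robot.close_job())"
```

```text
the job is handed in; nothing more can be done
None
```

The job is handed in at about 17 s of the 72 s allowed: the nut is left-hand threaded and now loose (turned about 1.46 rad clockwise), all three caps are in the tray, the bin is back home, and the other items looked undisturbed in the last picture.

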